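Load the tissue processor and start a run

TASK

Start a tissue-processing run: press the lid of the steel cassette basket down until its clip snaps and holds it shut, then lift the basket (its lid carries the handle), keep it upright, lower it into the open chamber of the processor and let go only once it stands on the chamber floor. Then press the chamber lid down until its catch snaps and holds it, press the middle one of the three round programme keys fully down (the one with two dots), let it up, and press the large oblong start key fully down, pressing no other key. Leave the jar, the bottle and the slide box where they are.

Things in the scene. Friction and masses are not known exactly. Their poses are not given: they have to be found in the camera images.
- processor: White bench-top tissue processor, fixed. Origin on the bench; x points to its back, y to its left, z up. Housing x -130 to +260 mm, y -200 to +200 mm; flat deck 125 mm high, rear housing 190 mm high from x = +150 mm on. Open chamber in the deck, 190 mm (x) by 160 mm (y), 105 mm deep, centred at x 0, y +35 mm. Keys on the deck to its right.
- chamber_floor (a point): Centre of the chamber's floor, 20 mm above the bench and 105 mm below the deck; axes as the processor's.
- chamber_lid (a joint): Chamber lid, grey plate 225 mm (x) by 209 mm, 16 mm thick, 0.55 kg, hinged along processor x at y +160 mm, 141 mm above the bench. Rad: 0 shut, grows as it swings up to the left (1.57 upright, stop 1.75). Stiff hinge (0.7 N m friction): stays where left. Near 0.055 a nose on its free edge meets a sprung roller; about 10 N at chamber_lid_edge pushes it past, it snaps to 0 (a firm stop) and holds.
- chamber_lid_hinge (a point): Point on the hinge line at the middle of the chamber lid; it turns with the lid: -y points along the lid from hinge to free edge, z is the lid's outward normal (up when shut). The lid's outer face is 6 mm out along z, its inner face 10 mm the other way, the free edge at y = -205 mm.
- chamber_lid_edge (a point): Point on the outer (upper) face of the chamber lid, 20 mm in from the middle of its free edge, 185 mm from the hinge line: the place to press. Axes as chamber_lid_hinge.
- key_1 (a joint): Travel in m of the left (processor +y) round programme key, one dot beyond it: 0 up, 0.005 fully down. Not to be pressed.
- key_2 (a joint): Travel in m of the middle round programme key, two dots beyond it: 0 up, 0.005 fully down. Springs back. Moves from about 1.6 N, fully down at about 4 N.
- key_3 (a joint): Travel in m of the right (processor -y) round programme key, three dots beyond it. Not to be pressed.
- key_start (a joint): Travel in m of the oblong start key, nearest the front: 0 up, 0.005 fully down. Springs back, same stiffness as the round keys.
- key_2_top (a point): Centre of the top face of the middle round key: 22 mm across, standing 12 mm above the deck. The three round keys stand in a row along the processor's y, 36 mm apart. Axes as the processor's.
- key_start_top (a point): Centre of the top face of the start key: 26 mm (x) by 66 mm (y), standing 12 mm above the deck, 52 mm nearer to the front than the round keys. Axes as the processor's.
- basket: Perforated steel basket for tissue cassettes, loose, 160 mm (x) by 110 mm (y), walls 45 mm high, about 0.5 kg with white cassettes and the lid. Origin: centre of its underside; z up. With lid shut: 50 mm high, 82 mm to the top of the handle; the spring clip sticks out to 73 mm at the -y side and the hinge to 61 mm at +y.
- basket_lid (a joint): Basket lid, steel plate 160 mm by 117 mm, 5 mm thick, hinged along the basket's x over its +y wall, 57 mm from the basket's centre, 48 mm above its underside. Rad: 0 shut, grows as it opens upward. Stays where left (0.1 N m friction). Near 0.08 it meets the spring clip; about 10 N at basket_lid_edge pushes it past, it snaps to 0 (firm stop) and holds, also when lifted by the handle.
- basket_lid_hinge (a point): Point on the basket lid's hinge line at its middle; turns with the lid: -y points along the lid from hinge to free edge, z is the outward normal (up when shut). Outer face 2 mm out along z, free edge at y = -114 mm.
- basket_lid_edge (a point): Point on the outer (upper) face of the basket lid, 12 mm in from the middle of its free edge, 102 mm from the hinge line: the place to press. Axes as basket_lid_hinge.
- basket_handle (a point): Middle of the grip bar on the basket lid: a round steel bar 10 mm thick, 90 mm long, parallel to the basket's x, 30 mm above the lid's outer face and 60 mm from the hinge line (lid shut: over the basket's middle, 80 mm above its underside). 25 mm free under the bar. Axes as basket_lid_hinge.
- specimen_jar: Clear specimen jar with white cap, 68 mm across, 85 mm high, origin under its centre. Leave alone.
- reagent_bottle: Amber reagent bottle, 68 mm across, 170 mm high, origin under its centre. Leave alone.
- slide_box: Black slide box 100 x 85 x 36 mm, origin under its centre. Leave alone.
- catch (a point): Middle of the top of the black roller catch of the chamber lid: a block 62 mm (x) by 26 mm (y) standing 23 mm above the deck, between the chamber and the keys. Axes as the processor's.
Mind the look-alikes: they are no part of the job. What is shaped like the basket but orange is not meant.

How it is judged:
By the outcome, as a careful person would: the job done as asked, in the order asked, and still so for the second after the job is handed in, with the robot touching nothing.
It also fails if it takes over 69 s, if anything falls off the work surface, if the arm or the gripper's body presses on something with over 40 N, if the wrist force passes 120 N, or if a joint passes its speed limit or range.

ROBOT

A 6-joint arm with a two-finger parallel gripper is mounted at the origin on the work surface. World frame = base frame: x ahead of the robot, y to its left, z up, the work surface at z = 0. Lengths are in m, angles in rad, forces in N, time in s.
With the tool pointing down it reaches from about 0.325 to 0.75 m from the base axis. Payload 7.6 kg.
Tool frame: the origin (TCP) lies on the centre line of the jaws, within the pads' length; the fingertips stand 17 mm ahead of it and the grasp point (between the pads) lies 2 mm behind it; z points along the fingers, y is the line along which they close (so a half turn about z gives the same grasp; the last joint's range is limited). The gripper opens to 85 mm and grips with 20 to 120 N. Pads are 22 mm wide; open, the fingers measure 114 mm over their backs; the gripper's body (76 mm by 85 mm) begins 54 mm behind the grasp point. The pads swing forward as they close: fully open they stand 13 mm farther back than shut.
Start: joints at [-1.41, 0.052, 1.401, -0, 1.689, -0.07], TCP at [0.12, -0.511, 0.248] pointing down, gripper open.
Joint ranges: [-2.9, 2.9], [-0.91, 2.17], [0.12, 2.37], [-1.06, 4.2], [0.26, 2.73], [-2.93, 2.93]. Speed limits (rad/s): [2.57, 2.57, 3.01, 3.14, 3.14, 3.14].

INTERFACE

Orientations are given as a unit quaternion [x, y, z, w].
In Python, from rig import * gives the robot as it stands.
- The arm moves only by the shell command python3 -m handwheel 'ROWS' [FORCE]. ROWS is JSON, a list of rows, each a list of 7 numbers: the turn, a rotation vector about the tool's x, y, z in degrees, then the shift along the tool's x, y, z in cm, then the opening, from 0 (shut) to 1 (fully open). A call has 1 to 10 rows; each row is the pose to reach, as a shift and turn from the pose commanded when the call began, along the tool's axes at that moment; what a row does not reach only later rows make up. A row lasts 1/8 s, in which the tool goes at most 62.5 mm and 10.7 degrees, less where a joint would pass 70% of its speed; a pose out of reach is approached as far as the arm can. A call with a gripper value outside its range is refused whole. The fingers move at their own pace and stop on an object; FORCE is the grip in N (left out, the last holds). Time passes only in rows, so rows that repeat a pose let the fingers close. It gives the time, the measured TCP pose, the force, the opening and the grip force at its end, in the units of the state.
- read_state(): the state, without advancing time (a new reading comes with each control period).
- get_image(name): name is "side" or "top" or "wrist"; returns the picture (420x560x3 uint8, blue, green, red); there is no depth.
- camera_model(name): a dict with "camera_matrix" (3x3 intrinsics, pixels), "T" (4x4, takes a point from camera to world coordinates). Camera axes: x right, y down, z forward; pixel columns grow to the right and rows downward; lengths in m; the calibration is good to about 2 mm. The wrist camera is an equidistant fisheye: a pixel r from the principal point sees the ray r / f radians off the axis. A picture is of the moment at which its call begins: read the wrist's pose just before it. camera_model takes no time and is no camera call; for the wrist camera it gives the pose at the moment of the call.
- close_job(): hands the job in; it is judged then, once.
The state is a dict: "time": time; "q": joint angles; "qvel": joint speeds; "joint_efforts": joint torques, N m; "eef_pos": TCP position; "tcp_rot": TCP orientation; "force": force on the tool from outside, world axes, zero at the start; "moment": the same for the moment, N m; "finger_gap": finger opening in m; "gripper_force": force on a finger pad.
Only numpy, scipy, OpenCV 4.12 (cv2) and the standard library are available. Lean on these libraries where they do the work, as an engineer would, in place of code of your own. Each camera call takes 0.05 s, during which the arm holds its last target. There are 200 camera calls.

## Working session

There is one attempt and no reset: what is moved stays moved. The work goes in short steps, Python scripts to look and compute and a shell command to move; the robot and the scene stay as the last step left them, time stands still between calls to the robot, and variables do not carry over. Pictures are saved under pics/ and viewed, at most 13 in all, crops included, and the job is handed in when it is done.

```bash
ls; mkdir -p pics
python3 - <<'E'
from rig import *
import cv2
for n in("top","side"):
    cv2.imwrite(f"pics/{n}0.png",get_image(n)); m=camera_model(n); print(n,m["camera_matrix"],m["T"])
s=read_state();print(s)
E
```

```text
pics
top [[408.71547359   0.         272.08765921]
 [  0.         408.71547359 210.88905718]
 [  0.           0.           1.        ]] [[-0.01256148 -0.99783809  0.06450849  0.4203468 ]
 [-0.9998965   0.01298751  0.00618912  0.00874542]
 [-0.00701355 -0.06442407 -0.99789797  1.44343438]
 [ 0.          0.          0.          1.        ]]
side [[428.79651183   0.         284.26811467]
 [  0.         428.79651183 209.585126  ]
 [  0.           0.           1.        ]] [[-0.71304497 -0.5041392   0.48724792 -0.05704872]
 [-0.7008766   0.49429189 -0.51424461  0.60727084]
 [ 0.01840817 -0.7081802  -0.70579172  0.9599069 ]
 [ 0.          0.          0.          1.        ]]
{'time': 0.1, 'q': array([-1.41025522e+00,  5.27745958e-02,  1.40162993e+00,  2.55736423e-05,
        1.68858553e+00, -7.03077878e-02]), 'qvel': array([-5.59606891e-04, -2.09671270e-03, -2.56301630e-03,  4.85401653e-04,
       -3.15479049e-05, -1.57398531e-03]), 'joint_efforts': array([ 1.15205898e-03, -3.82583427e+01, -3.60985601e+01, -6.53878965e-05,
        4.81414871e-03,  1.04280574e-06]), 'eef_pos': array([ 0.12010812, -0.5108273 ,  0.2475528 ]), 'tcp_rot': array([ 9.93345576e-01,  1.15169777e-01, -1.88261227e-05, -6.98565098e-04]), 'force': array([0.43276813, 0.18880169, 0.14720031]), 'moment': array([0.01041066, 0.01993808, 0.01064568]), 'gripper_force': 0.0, 'finger_gap': 0.08564461502727323}
```

View pics/top0.png

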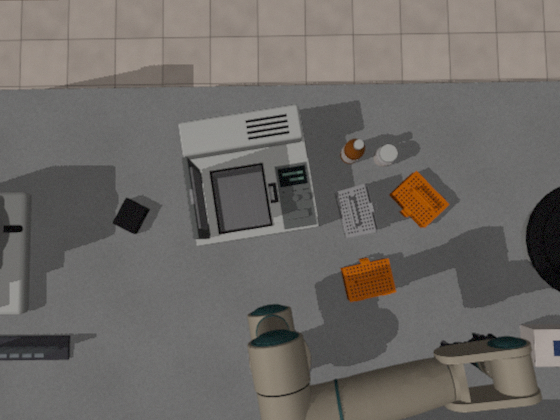

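View pics/side0.png

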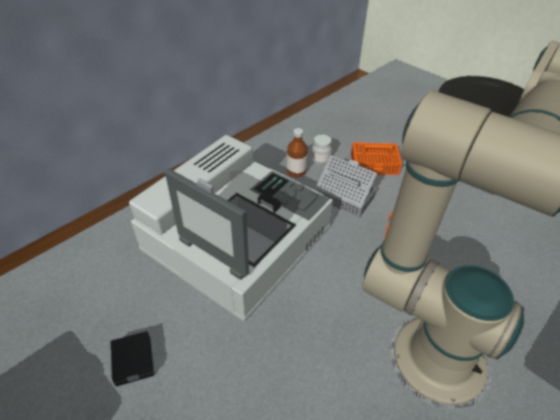

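The top view shows the processor at (250,180) with its chamber at (240,197) and its lid upright at (198,197). Basket-shaped things: grey steel at (357,210), orange at (420,200) and orange at (368,280). The grey one fits. The slide box is at (131,215). I'll confirm in an enlarged crop.

```bash
cat > h.py <<'E'
from rig import *
import cv2, numpy as np
from scipy.spatial.transform import Rotation as R
def ray(n,u,v):
    m=camera_model(n);K=np.array(m["camera_matrix"]);T=np.array(m["T"])
    d=np.array([(u-K[0,2])/K[0,0],(v-K[1,2])/K[1,1],1.])
    if n=="wrist":
        r=np.hypot(d[0],d[1]); d=np.array([d[0]/r*np.sin(r),d[1]/r*np.sin(r),np.cos(r)]) if r>1e-9 else np.array([0,0,1.])
    return T[:3,3],T[:3,:3]@d
def atz(n,u,v,z):
    o,d=ray(n,u,v); return o+d*(z-o[2])/d[2]
def proj(n,P):
    m=camera_model(n);K=np.array(m["camera_matrix"]);T=np.array(m["T"])
    p=(np.atleast_2d(P)-T[:3,3])@T[:3,:3]
    a=p[:,:2]/p[:,2:]
    if n=="wrist":
        rr=np.linalg.norm(p[:,:2],axis=1,keepdims=True); a=p[:,:2]/rr*np.arctan2(rr,p[:,2:])
    return a*K[0,0]+K[:2,2]
E
python3 - <<'E'
import cv2
a=cv2.imread("pics/top0.png")
c=cv2.resize(a[95:250,172:386],None,fx=3.7,fy=3.7,interpolation=cv2.INTER_CUBIC)
cv2.imwrite("pics/c1.png",cv2.convertScaleAbs(c,alpha=1.5,beta=15))
E
```

```text
(no output)
```

View pics/c1.png

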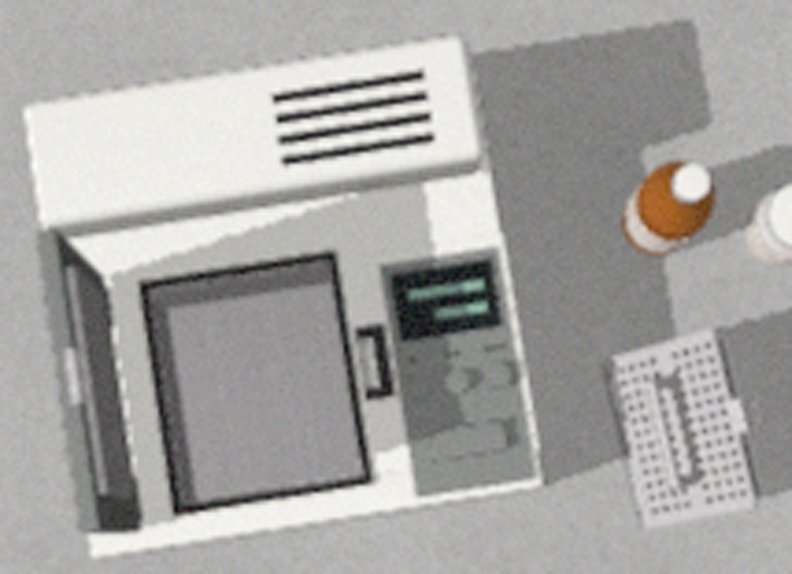

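The crop confirms that the grey steel basket is at crop (685,430), with its clip on the right at (738,412) and its lid ajar. The deck corners and chamber outline are clear. Next is a side crop for the basket lid angle.

Run:
```python
import cv2
a=cv2.imread("pics/side0.png")
c=cv2.resize(a[120:250,240:410],None,fx=4.6,fy=4.6,interpolation=cv2.INTER_CUBIC)
cv2.imwrite("pics/c2.png",cv2.convertScaleAbs(c,alpha=1.5,beta=15))
from h import *
from scipy.optimize import least_squares
ob=np.array([(540,484),(90,555),(142,285),(335,253),(370,480),(180,510),(25,108),(462,38),(480,160),(45,230)])/3.7+[172,95]
M=np.array([(-.13,-.2,.125),(-.13,.2,.125),(.095,.115,.125),(.095,-.045,.125),(-.095,-.045,.125),(-.095,.115,.125),(.26,.2,.19),(.26,-.2,.19),(.15,-.2,.19),(.15,.2,.19)])
def W(p): return R.from_euler('z',p[2]).apply(M)+[p[0],p[1],0]
f=lambda p:(proj("top",W(p))-ob).ravel()
r=least_squares(f,[.45,.05,.1],loss='soft_l1');print(r.x,r.fun.reshape(-1,2).round(1))
obl=np.array([(613,357),(712,330),(757,503),(645,525)])/3.7+[172,95]
for h in(.05,): print([atz("top",u,v,h).round(3) for u,v in obl])
```

```text
[0.55131512 0.08268121 0.14167457] [[ 1.1  1.4]
 [-0.   1.4]
 [ 1.9  1.8]
 [-1.6  2.9]
 [-2.2 -0.8]
 [ 0.2 -1.3]
 [-4.2 -1.3]
 [ 4.3 -1.9]
 [ 5.  -0.6]
 [-4.7  0.2]]
[array([ 0.574, -0.208,  0.05 ]), array([ 0.598, -0.3  ,  0.05 ]), array([ 0.437, -0.337,  0.05 ]), array([ 0.419, -0.234,  0.05 ])]
```

View pics/c2.png

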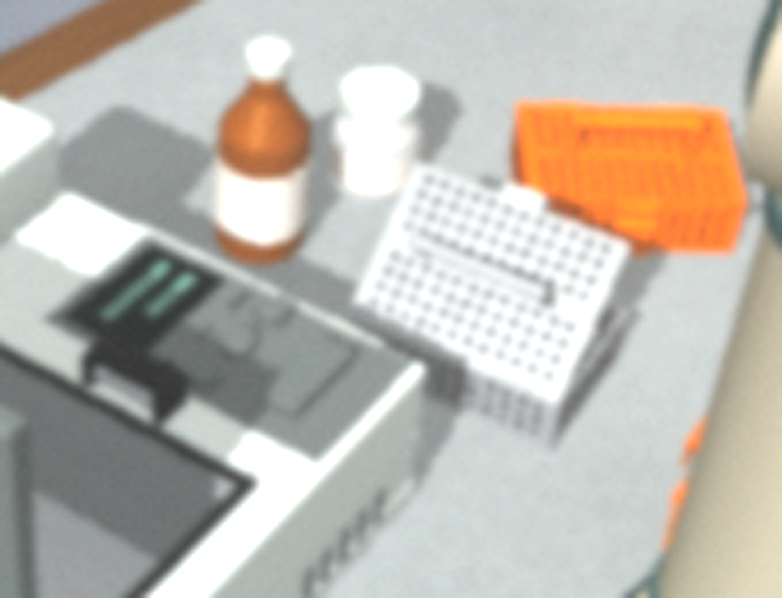

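The side crop shows the steel basket with its lid ajar. The lid's free edge runs (415,165)–(628,243) and its hinge edge (355,300)–(548,405). I'll fit the basket pose from both views and refit the processor.

Run:
```python
from h import *
from scipy.optimize import least_squares
ob=np.array([(540,484),(90,555),(142,285),(335,253),(370,480),(180,510)])/3.7+[172,95]
M=np.array([(-.13,-.2,.125),(-.13,.2,.125),(.099,.119,.125),(.099,-.049,.125),(-.099,-.049,.125),(-.099,.119,.125)])
def W(p): return R.from_euler('z',p[2]).apply(M)+[p[0],p[1],0]
r=least_squares(lambda p:(proj("top",W(p))-ob).ravel(),[.45,.05,.1]);print(r.x,r.fun.reshape(-1,2).round(1))
q=r.x
print("side chk catch,deck fr:",((proj("side",R.from_euler('z',q[2]).apply([(-.13,-.2,.125)])+[q[0],q[1],0])-[240,120])*4.6).round(0),"obs 424,366")
obt=np.array([(613,357),(712,330),(757,503),(645,525)])/3.7+[172,95]
obs=np.array([(355,300),(415,165),(628,243),(548,405)])/4.6+[240,120]
L=np.array([(.08,.003,.002),(.08,-.114,.002),(-.08,-.114,.002),(-.08,.003,.002)])
def B(p):
    l=R.from_euler('x',-p[3]).apply(L)+[0,.057,.048]
    return R.from_euler('z',p[2]).apply(l)+[p[0],p[1],0]
g=lambda p:np.r_[(proj("top",B(p))-obt).ravel(),(proj("side",B(p))-obs).ravel()]
r=least_squares(g,[.5,-.27,.2,.5]);print(r.x,r.fun.reshape(-1,2).round(1))
p=r.x
for n,v in(("edge",(0,-.102,.002)),("handle",(0,-.06,.032))):
  for a in(p[3],0):
    print(n,a,R.from_euler('z',p[2]).apply(R.from_euler('x',-a).apply(v)+[0,.057,.048])+[p[0],p[1],0])
```

```text
[0.55421328 0.08241719 0.14404221] [[ 1.2  0.4]
 [ 0.2  0.6]
 [ 0.6 -0. ]
 [-0.6  0.6]
 [-0.6 -0.7]
 [-0.7 -0.7]]
side chk catch,deck fr: [[430. 359.]] obs 424,366
[ 0.50764887 -0.27615942  0.18305313  0.73509954] [[-1.8 -0.3]
 [ 1.3 -0.9]
 [-0.5  0.9]
 [-0.9  0.2]
 [-1.7  1.6]
 [ 1.  -2.3]
 [ 0.6 -0.6]
 [ 1.3 -1. ]]
edge 0.735099536030434 [ 0.51080142 -0.29318868  0.11789095]
edge 0 [ 0.51584033 -0.32040759  0.05      ]
handle 0.735099536030434 [ 0.5014679  -0.24277142  0.11197611]
handle 0 [ 0.50819497 -0.2791093   0.08      ]
```

```bash
cat >> h.py <<'E'
BP=np.array([.5076,-.2762]);BY=.183;PP=np.array([.5542,.0824]);PY=.144
def bas(v): return R.from_euler('z',BY).apply(v)+[BP[0],BP[1],0]
def pro(v): return R.from_euler('z',PY).apply(v)+[PP[0],PP[1],0]
def blid(r,n,a): return bas(R.from_euler('x',-a).apply([0,-r,n])+[0,.057,.048])
def clid(r,n,a,x=0): return pro(R.from_euler('x',-a).apply([x,-r,n])+[0,.16,.141])
def delta(tcp,yaw=None,tilt=None,show=""):
    s=read_state();Rc=R.from_quat(s["tcp_rot"]);x=Rc.as_matrix()[:,0]
    y=np.arctan2(x[1],x[0]) if yaw is None else yaw
    Rt=R.from_matrix(np.array([[np.cos(y),np.sin(y),0],[np.sin(y),-np.cos(y),0],[0,0,-1]]))
    if tilt is not None: Rt=Rt*R.from_rotvec(tilt,degrees=True)
    print(show,"turn",(Rc.inv()*Rt).as_rotvec(degrees=True).round(1),"shift cm",(Rc.inv().apply(np.array(tcp)-s["eef_pos"])*100).round(1))
def tip(p,h=0): return np.array(p)+[0,0,.017+h]
E
python3 - <<'E'
from h import *
print("bottle",atz("top",353+0,150,.12),"jar",atz("top",387,155,.085))
delta(tip(blid(.1,.002,.735),.03),BY,show="pre")
for a in(.735,.55,.4,.25,.12,0,-.03): delta(tip(blid(.102,.002,a)),BY,show=str(a))
E
```

```text
bottle [ 0.70206795 -0.25026479  0.12      ] jar [ 0.69095395 -0.37054118  0.085     ]
pre turn [-0.1 -0.   2.7] shift cm [ 43.  -12.4   8.4]
0.735 turn [-0.1 -0.   2.7] shift cm [ 43.  -12.2  11.3]
0.55 turn [-0.1 -0.   2.7] shift cm [ 42.9 -11.1  12.8]
0.4 turn [-0.1 -0.   2.7] shift cm [ 42.9 -10.3  14.1]
0.25 turn [-0.1 -0.   2.7] shift cm [42.9 -9.8 15.6]
0.12 turn [-0.1 -0.   2.7] shift cm [42.9 -9.6 16.9]
0 turn [-0.1 -0.   2.7] shift cm [42.9 -9.5 18.1]
-0.03 turn [-0.1 -0.   2.7] shift cm [42.9 -9.5 18.4]
```

```bash
python3 -m handwheel '[[0,0,0,6,-2,0,0],[0,0,1,12,-4,0,0],[0,0,2,18,-6,0,0],[0,0,2.7,24,-8,0,0],[0,0,2.7,30,-9,0,0],[0,0,2.7,36,-11,0,0],[0,0,2.7,43,-12.4,0,0],[0,0,2.7,43,-12.4,0,0],[0,0,2.7,43,-12.4,0,0]]' 40
python3 - <<'E'
from h import *
print(read_state()["eef_pos"])
im=get_image("wrist"); cv2.imwrite("pics/w1.png",im)
print(proj("wrist",[blid(.102,.002,.735),blid(.06,.032,.735),bas([0,-.073,.05])]+[pro([-.095,-.045,.125])]).round())
E
```

```text
time: 1.23
eef_pos: [0.5104, -0.2917, 0.2476]
tcp_rot: [0.996, 0.092, -0.001, -0.0]
force: [0.0, -1.1, 0.2]
finger_gap: 0.0002
gripper_force: 0.0
[ 0.51040405 -0.29174802  0.24755841]
[[288. 202.]
 [227. 200.]
 [342. 185.]
 [ -5. 192.]]
```

View pics/w1.png

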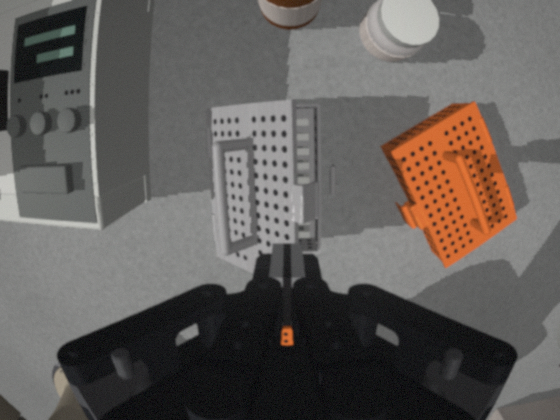

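The wrist view agrees with the predictions: bar at (224,195), clip at (332,180), lid free edge at u≈296. It also shows the keys at (15,125), (39,122) and (68,119), and the start key at (45,180). I'll press the lid along its arc.

```bash
python3 - <<'E'
from h import *
for u,v in((15,125),(39,122),(68,119),(45,180)):
    p=atz("wrist",u,v,.137); print(p, R.from_euler('z',-PY).apply(p-[*PP,0]))
E
python3 -m handwheel '[[0,0,0,0,0.1,5,0],[0,0,0,0,0.1,10,0],[0,0,0,0,0.6,12,0],[0,0,0,0,1.3,12.8,0],[0,0,0,0,1.8,13.5,0],[0,0,0,0,2.1,14.1,0],[0,0,0,0,2.4,14.9,0],[0,0,0,0,2.6,15.6,0],[0,0,0,0,2.7,16.2,0],[0,0,0,0,2.7,16.7,0]]'
```

```text
[ 0.54350683 -0.0257343   0.137     ] [-0.02610007 -0.1054806   0.137     ]
[ 0.54852245 -0.06025877  0.137     ] [-0.02609073 -0.1403675   0.137     ]
[ 0.55367771 -0.09614664  0.137     ] [-0.02613884 -0.17662372  0.137     ]
[ 0.49632185 -0.07074381  0.137     ] [-0.07925567 -0.14325307  0.137     ]
time: 2.52
eef_pos: [0.5153, -0.3185, 0.0808]
tcp_rot: [0.996, 0.092, -0.0, -0.0]
force: [1.0, 0.9, 1.1]
finger_gap: -0.0
gripper_force: 0.2
```

```bash
python3 -m handwheel '[[0,0,0,0,0.05,0.5,0],[0,0,0,0,0.1,0.9,0],[0,0,0,0,0.1,1.2,0],[0,0,0,0,0.1,1.4,0],[0,0,0,0,0.1,1.5,0]]'
```

```text
time: 3.15
eef_pos: [0.5155, -0.3195, 0.0668]
tcp_rot: [0.996, 0.092, -0.0, -0.0]
force: [-4.1, 1.9, 8.6]
finger_gap: 0.0002
gripper_force: 4.1
```

```bash
python3 -m handwheel '[[0,0,0,0,0,0.15,0],[0,0,0,0,0,0.3,0],[0,0,0,0,0,0.3,0]]'; python3 -m handwheel '[[0,0,0,0,0,-2,0],[0,0,0,0,-1.5,-6,0],[0,0,0,0,-4,-9,0],[0,0,0,0,-4,-9,1],[0,0,0,0,-4,-9,1],[0,0,0,0,-4,-9,1]]'
python3 - <<'E'
from h import *
im=get_image("wrist"); cv2.imwrite("pics/w2.png",im)
print(proj("wrist",[blid(.06,.032,0),blid(.102,.002,0),bas([.08,-.055,.05]),bas([.08,.055,.05]),*[bas([s*.045,-.003,.08]) for s in(1,-1)]]).round())
delta(blid(.06,.032,0),BY)
E
```

```text
time: 3.52
eef_pos: [0.5157, -0.3199, 0.0667]
tcp_rot: [0.996, 0.092, 0.0, 0.001]
force: [-9.9, 5.1, 19.1]
finger_gap: 0.0001
gripper_force: 9.6
time: 4.28
eef_pos: [0.5076, -0.2804, 0.1517]
tcp_rot: [0.996, 0.091, -0.001, -0.001]
force: [0.6, -0.4, -0.8]
finger_gap: 0.0547
gripper_force: 0.0
[[285. 225.]
 [342. 212.]
 [359. 102.]
 [203. 102.]
 [285. 155.]
 [285. 286.]]
 turn [-0.1  0.1  0. ] shift cm [ 0.1 -0.1  7.2]
```

View pics/w2.png

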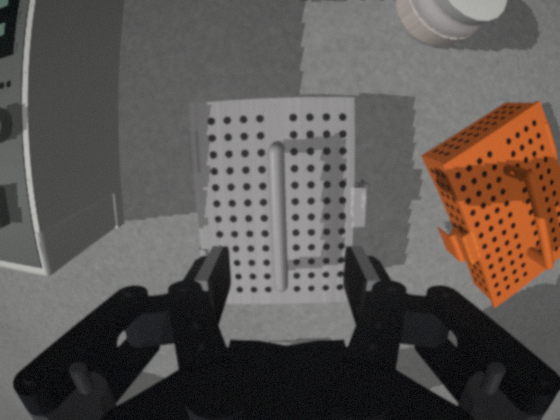

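The lid is shut and held by the clip at (357,205). The bar runs (277,148)–(280,288), about 4.5 mm toward +y of my fit. I'll grasp it.

```bash
python3 -m handwheel '[[0,0,0,0.1,-0.5,2,1],[0,0,1,0.1,-0.5,4.5,1],[0,0,1,0.1,-0.5,6.5,1],[0,0,1,0.1,-0.5,7.2,1],[0,0,1,0.1,-0.5,7.2,0],[0,0,1,0.1,-0.5,7.2,0],[0,0,1,0.1,-0.5,7.2,0],[0,0,1,0.1,-0.5,7.2,0],[0,0,1,0.1,-0.5,7.2,0],[0,0,1,0.1,-0.5,7.2,0]]' 80
```

```text
time: 5.58
eef_pos: [0.5084, -0.275, 0.0818]
tcp_rot: [0.997, 0.083, 0.0, 0.0]
force: [-0.3, 2.0, 4.5]
finger_gap: 0.0071
gripper_force: 77.9
```

```bash
python3 -m handwheel '[[0,0,0,0,0,-1,0],[0,0,0,0,0,-3,0],[0,0,0,0,0,-6,0],[0,0,0,0,0,-9,0],[0,0,0,0,0,-12,0],[0,0,0,0,0,-15,0],[0,0,0,0,0,-18,0],[0,0,0,0,0,-20,0],[0,0,0,0,0,-20,0]]' 100
python3 - <<'E'
from h import *
im=get_image("side"); w=get_image("wrist")
o=np.hstack([im,w]); cv2.imwrite("pics/lift.png",cv2.resize(o,(800,300),interpolation=cv2.INTER_AREA))
t=pro([0,.035+.006,.3]); delta(t,PY-.017*0,show="chamber")
E
```

```text
time: 6.7
eef_pos: [0.5084, -0.2754, 0.2826]
tcp_rot: [0.997, 0.083, 0.001, 0.001]
force: [0.4, 0.1, -5.0]
finger_gap: 0.0062
gripper_force: 97.7
chamber turn [-0.1  0.1  1.3] shift cm [ 10.6 -38.6  -2. ]
```

View pics/lift.png

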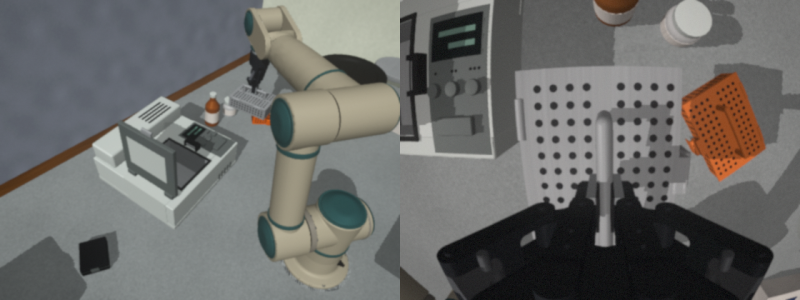

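The basket hangs level (wrist view: far lid edge (517,70)–(683,68), bar end (605,115)). I'll cross-check the grip point and the processor pose from the keys.

Run:
```python
from h import *
s=read_state();Rc=R.from_quat(s["tcp_rot"])
z=s["eef_pos"][2]
f=lambda u,v,h:Rc.inv().apply(atz("wrist",(u-400)*1.4,v*1.4,h)-s["eef_pos"])
print("bar end tool",f(605,111,z+.002)); print("lid far corners",f(519,70,z-.03),f(682,68,z-.03))
for u,v in((432,89),(450,89),(473,87)):
    p=atz("wrist",(u-400)*1.4,v*1.4,.137); print(R.from_euler('z',-PY).apply(p-[*PP,0]))
im=cv2.imread("pics/w1.png"); t=cv2.imread("pics/top0.png")
# side check
for v in([-.099,-.049,.125],[.099,-.049,.125],[-.099,.119,.125]): print(proj("side",pro(v)),proj("top",pro(v)))
delta(pro([0,.038,.3]),PY)
```

```text
bar end tool [ 0.05386055  0.00022141 -0.00209242]
lid far corners [ 0.08024312 -0.05906502  0.02993836] [0.08103935 0.05281971 0.02979387]
[-0.02411359 -0.10250024  0.137     ]
[-0.02708135 -0.13749466  0.137     ]
[-0.02738033 -0.17676859  0.137     ]
[[293.79738762 224.01402737]] [[271.3914548  223.99042509]]
[[237.32690277 193.41886447]] [[261.92039629 163.950532  ]]
[[254.02523711 263.96251723]] [[219.93129838 232.12537929]]
 turn [-0.1  0.1  1.3] shift cm [ 10.6 -38.3  -2. ]
```

```bash
python3 -m handwheel '[[0,0,0,1,-2,-1,0],[0,0,0,2,-6,-2,0],[0,0,0,4,-11,-2,0],[0,0,0.5,6,-17,-2,0],[0,0,1,7.5,-23,-2,0],[0,0,1.3,9,-29,-2,0],[0,0,1.3,10,-34,-2,0],[0,0,1.3,10.6,-37,-2,0],[0,0,1.3,10.6,-38.3,-2,0],[0,0,1.3,10.6,-38.3,-2,0]]'
python3 - <<'E'
from h import *
im=get_image("side"); w=get_image("wrist"); t=get_image("top")
for n,i in(("side",im),("wrist",w),("top",t)): cv2.imwrite(f"pics/o_{n}.png",i)
c=lambda i,a:cv2.resize(i[a[0]:a[1],a[2]:a[3]],(400,300),interpolation=cv2.INTER_CUBIC)
o=np.vstack([np.hstack([c(im,(20,290,120,480)),c(t,(95,275,170,410))]),np.hstack([c(w,(0,420,0,560)),c(w,(0,210,0,280))])]); cv2.imwrite("pics/over.png",cv2.convertScaleAbs(o,alpha=1.3,beta=10))
delta(pro([0,.038,.3]),PY)
E
```

```text
time: 8.05
eef_pos: [0.549, 0.1203, 0.3001]
tcp_rot: [0.997, 0.072, -0.001, 0.0]
force: [0.1, -0.6, -4.5]
finger_gap: 0.0064
gripper_force: 97.8
 turn [ 0.   0.  -0.1] shift cm [-0.1 -0.1  0.1]
```

View pics/over.png

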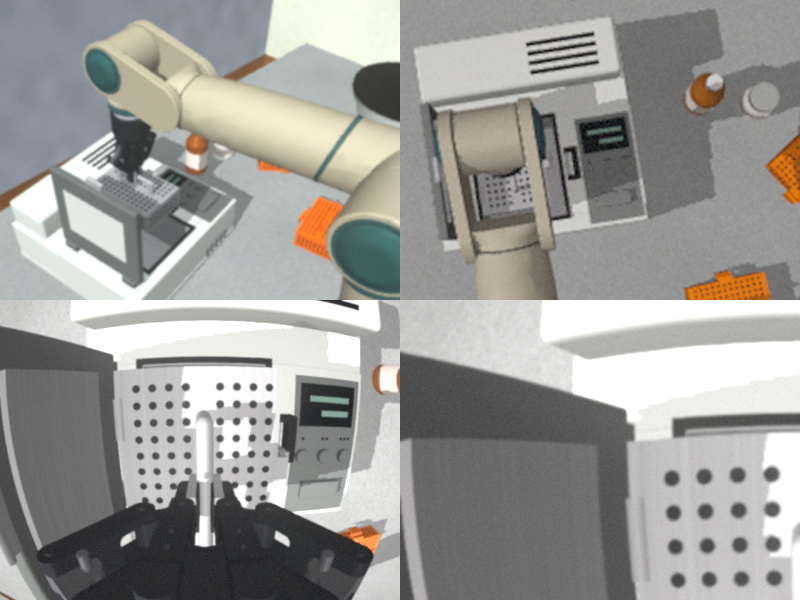

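The basket hangs over the chamber. The far rim band in the wrist quarter spans (135,60)–(272,58), and the lid face stands left of the basket with room to spare. I'll check the rim numerically.

Run:
```python
from h import *
for u,v in((137,60),(271,59)):
    p=atz("wrist",u*1.4,v*1.4,.125); print("rim far",R.from_euler('z',-PY).apply(p-[*PP,0]))
for u,v in((300,155),(320,155),(342,154)):
    p=atz("wrist",u*1.4,v*1.4,.137); print("key",R.from_euler('z',-PY).apply(p-[*PP,0]))
w=cv2.imread("pics/o_wrist.png")
# column profile down through rim gap
g=cv2.cvtColor(w,6); print(g[70:110:2,300])
```

```text
rim far [0.10403496 0.12543142 0.125     ]
rim far [ 0.10470829 -0.05025378  0.125     ]
key [-0.02320608 -0.09506744  0.137     ]
key [-0.02365554 -0.12749192  0.137     ]
key [-0.02272086 -0.1666157   0.137     ]
[175 177 180 174 145  59  53  50  60 118 116 148 195 197 195 194 196 196
 196 196]
```

```bash
python3 -m handwheel '[[0,0,0,0.1,-0.1,1.5,0],[0,0,0,0.1,-0.2,4,0],[0,0,0,0.1,-0.2,6.5,0],[0,0,0,0.1,-0.2,8.5,0],[0,0,0,0.1,-0.2,10.5,0],[0,0,0,0.1,-0.2,12,0]]'; python3 -m handwheel '[[0,0,0,0,0,1.5,0],[0,0,0,0,0,3,0],[0,0,0,0,0,4.5,0],[0,0,0,0,0,5.5,0],[0,0,0,0,0,6.5,0]]'
```

```text
time: 8.95
eef_pos: [0.5496, 0.1217, 0.1792]
tcp_rot: [0.997, 0.071, -0.001, 0.0]
force: [-0.9, 0.8, -4.6]
finger_gap: 0.0064
gripper_force: 97.8
time: 9.57
eef_pos: [0.5502, 0.1223, 0.1158]
tcp_rot: [0.997, 0.072, 0.0, 0.0]
force: [1.5, -0.4, -5.2]
finger_gap: 0.0064
gripper_force: 97.8
```

```bash
python3 -m handwheel '[[0,0,0,0,0,0.6,0],[0,0,0,0,0,1.1,0],[0,0,0,0,0,1.4,0],[0,0,0,0,0,1.5,0],[0,0,0,0,0,1.5,0]]'
```

```text
time: 10.2
eef_pos: [0.5505, 0.1229, 0.1025]
tcp_rot: [0.997, 0.072, 0.001, -0.0]
force: [-3.6, 4.2, 3.3]
finger_gap: 0.0065
gripper_force: 98.7
```

```bash
python3 -m handwheel '[[0,0,0,0,0,0.1,0],[0,0,0,0,0,0.1,0]]'; python3 -m handwheel '[[0,0,0,0,0,0,0.4],[0,0,0,0,0,0,0.4],[0,0,0,0,0,0,0.4],[0,0,0,0,0,-0.5,0.4],[0,0,0,0,0,-3,0.4],[0,0,0,0,0,-7,0.4],[0,0,0,0,0,-11,0.4],[0,0,0,0,0,-15,0.4],[0,0,0,0,0,-19,0.4],[0,0,0,0,0,-19,0.4]]'
python3 - <<'E'
from h import *
im=get_image("side"); w=get_image("wrist"); t=get_image("top")
for n,i in(("side",im),("wrist",w),("top",t)): cv2.imwrite(f"pics/r_{n}.png",i)
cv2.imwrite("pics/rel.png",cv2.convertScaleAbs(np.hstack([cv2.resize(w,(400,300)),cv2.resize(im[20:290,120:480],(400,300))]),alpha=1.3,beta=15))
print(proj("wrist",[bas_ for bas_ in [pro([0,.038,.1]),pro([-.026,-.14,.137]),*[clid(.205,-.01,a,x) for a in(1.57,1.75) for x in(.11,-.11)]]]).round()/1.4)
E
```

```text
time: 10.45
eef_pos: [0.5505, 0.1234, 0.1021]
tcp_rot: [0.997, 0.072, 0.001, -0.001]
force: [-5.5, 5.7, 6.6]
finger_gap: 0.0067
gripper_force: 99.3
time: 11.7
eef_pos: [0.5511, 0.1223, 0.2948]
tcp_rot: [0.997, 0.072, 0.004, -0.0]
force: [0.6, -0.4, -0.2]
finger_gap: 0.034
gripper_force: 0.0
[[206.42857143 135.        ]
 [332.85714286 159.28571429]
 [-32.14285714  23.57142857]
 [ 66.42857143 342.14285714]
 [-60.          43.57142857]
 [ 32.85714286 327.85714286]]
```

View pics/rel.png

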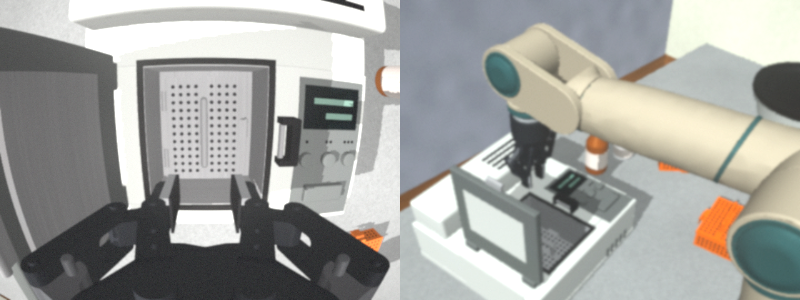

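The basket stands in the chamber at (205,130) in the left half. The chamber lid's top corners in the side image are at about (166,172) and (245,221). From those I'll get its angle.

Run:
```python
from h import *
for a in(1.5,1.57,1.65,1.75): print(a,proj("side",[clid(.205,n,a,x) for n in(.006,-.01) for x in(.112,-.112)]).round(0).tolist(), "top",proj("top",[clid(.205,0,a,x) for x in(.112,-.112)]).round().tolist())
for n,p in(("retract",pro([-.02,.038,.46])),("over",pro([-.02,.215,.46])),("left",pro([-.02,.215,.342]))): delta(p,PY,show=n)
```

```text
1.5 [[168.0, 167.0], [245.0, 210.0], [174.0, 164.0], [250.0, 206.0]] top [[188.0, 156.0], [200.0, 237.0]]
1.57 [[164.0, 170.0], [241.0, 214.0], [169.0, 166.0], [246.0, 209.0]] top [[183.0, 157.0], [195.0, 238.0]]
1.65 [[158.0, 174.0], [236.0, 219.0], [163.0, 170.0], [241.0, 214.0]] top [[177.0, 158.0], [189.0, 239.0]]
1.75 [[151.0, 180.0], [229.0, 226.0], [157.0, 175.0], [234.0, 220.0]] top [[170.0, 159.0], [181.0, 240.0]]
retract turn [ 0.   0.1 -0. ] shift cm [ -2.2   0.2 -17.1]
over turn [ 0.   0.1 -0. ] shift cm [ -2.2 -17.5 -17.1]
left turn [ 0.   0.1 -0. ] shift cm [ -2.2 -17.5  -5.3]
```

```bash
python3 -m handwheel '[[0,0,0,-1,0,-4,0],[0,0,0,-2.2,0,-9,0],[0,0,0,-2.2,0,-14,0],[0,0,0,-2.2,0,-16,0],[0,0,0,-2.2,-5,-16,0],[0,0,0,-2.2,-10,-16,0],[0,0,0,-2.2,-15,-16,0],[0,0,0,-2.2,-18,-16,0],[0,0,0,-2.2,-18,-16,0]]'
python3 - <<'E'
from h import *
delta(pro([0,.215,.337]),PY,show="down")
for a in(1.6,1.5,1.4,1.3,1.2,1.1,1.,.9,.8,.7,.6,.5,.4,.3,.2,.12,.06,0): delta(tip(clid(.185,.006,a))+pro([0,.012*np.sin(a),0])-pro([0,0,0]),PY,show=str(a))
E
```

```text
time: 12.98
eef_pos: [0.5022, 0.2992, 0.4479]
tcp_rot: [0.997, 0.073, -0.002, 0.001]
force: [0.8, -0.8, -0.1]
finger_gap: -0.0003
gripper_force: 0.0
down turn [0.1 0.2 0.2] shift cm [ 2.1  0.7 11.1]
1.6 turn [0.1 0.2 0.2] shift cm [ 2.1  3.9 10.5]
1.5 turn [0.1 0.2 0.2] shift cm [ 2.1  5.7 10.5]
1.4 turn [0.1 0.2 0.2] shift cm [ 2.1  7.6 10.7]
1.3 turn [0.1 0.2 0.2] shift cm [ 2.   9.4 11. ]
1.2 turn [0.1 0.2 0.2] shift cm [ 2.  11.2 11.5]
1.1 turn [0.1 0.2 0.2] shift cm [ 2.  13.  12.2]
1.0 turn [0.1 0.2 0.2] shift cm [ 2.  14.7 13.1]
0.9 turn [0.1 0.2 0.2] shift cm [ 2.  16.3 14.1]
0.8 turn [0.1 0.2 0.2] shift cm [ 2.  17.8 15.3]
0.7 turn [0.1 0.2 0.2] shift cm [ 2.  19.2 16.6]
0.6 turn [0.1 0.2 0.2] shift cm [ 2.  20.4 18.1]
0.5 turn [0.1 0.2 0.2] shift cm [ 2.  21.6 19.6]
0.4 turn [0.1 0.2 0.2] shift cm [ 2.1 22.5 21.3]
0.3 turn [0.1 0.2 0.2] shift cm [ 2.1 23.3 23. ]
0.2 turn [0.1 0.2 0.2] shift cm [ 2.1 23.9 24.7]
0.12 turn [0.1 0.2 0.2] shift cm [ 2.1 24.3 26.2]
0.06 turn [0.1 0.2 0.2] shift cm [ 2.1 24.5 27.3]
0 turn [0.1 0.2 0.2] shift cm [ 2.1 24.7 28.4]
```

```bash
python3 -m handwheel '[[0,0,0,2.1,0,5,0],[0,0,0,2.1,0,10.5,0],[0,0,0,2.1,2,10.5,0],[0,0,0,2.1,3.9,10.5,0],[0,0,0,2.1,5.7,10.5,0],[0,0,0,2.1,7.6,10.7,0],[0,0,0,2.1,9.4,11,0]]'
```

```text
time: 13.85
eef_pos: [0.5374, 0.2059, 0.3421]
tcp_rot: [0.997, 0.072, 0.002, -0.0]
force: [1.3, 3.5, 2.2]
finger_gap: -0.0002
gripper_force: 1.5
```

```bash
python3 -m handwheel '[[0,0,0,0,1.8,0.5,0],[0,0,0,0,3.6,1.2,0],[0,0,0,0,5.3,2.1,0],[0,0,0,0,6.9,3.1,0],[0,0,0,0,8.4,4.3,0],[0,0,0,0,9.8,5.6,0],[0,0,0,0,11,7.1,0],[0,0,0,0,12.2,8.6,0],[0,0,0,0,13.1,10.3,0],[0,0,0,0,13.9,12,0]]'; python3 -m handwheel '[[0,0,0,0,0.3,0.8,0],[0,0,0,0,0.6,1.7,0],[0,0,0,0,1,3.2,0],[0,0,0,0,1.1,3.8,0]]'
```

```text
time: 15.1
eef_pos: [0.5567, 0.0691, 0.2191]
tcp_rot: [0.997, 0.072, -0.0, 0.0]
force: [-0.2, 1.4, -1.0]
finger_gap: 0.0002
gripper_force: 0.6
time: 15.6
eef_pos: [0.558, 0.0585, 0.181]
tcp_rot: [0.997, 0.072, -0.001, 0.0]
force: [-1.4, 1.1, 1.5]
finger_gap: -0.0001
gripper_force: 0.4
```

```bash
python3 -m handwheel '[[0,0,0,0,0.1,0.5,0],[0,0,0,0,0.2,0.9,0],[0,0,0,0,0.2,1.2,0],[0,0,0,0,0.2,1.5,0],[0,0,0,0,0.2,1.8,0],[0,0,0,0,0.2,1.9,0]]'
```

```text
time: 16.35
eef_pos: [0.5587, 0.0567, 0.164]
tcp_rot: [0.997, 0.072, 0.0, 0.0]
force: [-2.7, -0.8, 7.6]
finger_gap: -0.0002
gripper_force: 4.0
```

```bash
python3 -m handwheel '[[0,0,0,0,0,0.2,0],[0,0,0,0,0,0.35,0],[0,0,0,0,0,0.35,0]]'; python3 -m handwheel '[[0,0,0,-1,0,-2,0],[0,0,0,-4,2,-6,0],[0,0,0,-8,7,-9,0],[0,0,0,-10,12,-9,0],[0,0,0,-10,12,-9,0],[0,0,0,-10,12,-9,0]]'
python3 - <<'E'
from h import *
w=get_image("wrist"); cv2.imwrite("pics/k.png",w)
print(proj("wrist",[pro(v) for v in([-.026,-.14,.137],[-.078,-.14,.137],[-.026,-.104,.137],[-.026,-.176,.137])]+[clid(.205,.006,0,.11)]).round())
s=read_state();print(s["eef_pos"],R.from_euler('z',-PY).apply(s["eef_pos"]-[*PP,0]))
E
```

```text
time: 16.73
eef_pos: [0.5588, 0.0567, 0.1639]
tcp_rot: [0.997, 0.072, 0.001, 0.0]
force: [-11.1, -1.7, 21.3]
finger_gap: 0.0001
gripper_force: 10.6
time: 17.48
eef_pos: [0.4768, -0.076, 0.2495]
tcp_rot: [0.997, 0.072, -0.0, -0.0]
force: [-0.3, 0.1, 0.4]
finger_gap: -0.0
gripper_force: 0.0
[[280. 111.]
 [280. 182.]
 [230. 112.]
 [329. 112.]
 [157. -49.]]
[ 0.47690637 -0.07549926  0.24941969] [-0.09915263 -0.14517313  0.24941969]
```

View pics/k.png

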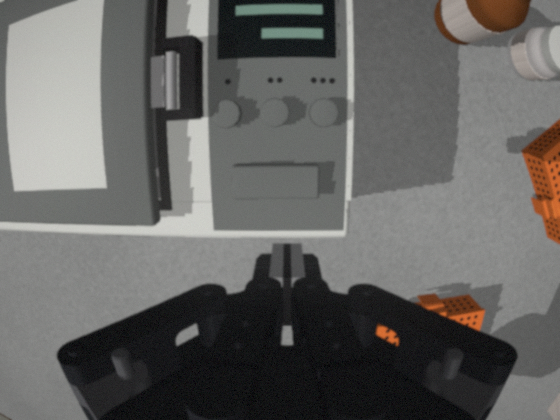

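The chamber lid is shut with its nose in the catch (175,80). The round keys are at (227,112), (274,111) and (324,111). The two dots at (275,80) mark the middle one. The start key is at (276,181).

Run:
```python
from h import *
for u,v in((274,111),(276,181)):
    p=atz("wrist",u,v,.137); print(p,R.from_euler('z',-PY).apply(p-[*PP,0])); delta(tip(p),PY)
```

```text
[ 0.54821872 -0.0558278   0.137     ] [-0.02575545 -0.13593879  0.137     ]
 turn [-0.  0.  0.] shift cm [ 7.3 -0.9  9.5]
[ 0.49706695 -0.06442427  0.137     ] [-0.07761142 -0.13710587  0.137     ]
 turn [-0.  0.  0.] shift cm [ 2.2 -0.8  9.5]
```

```bash
python3 -m handwheel '[[0,0,0,4,-0.5,0,0],[0,0,0,7.3,-0.9,3,0],[0,0,0,7.3,-0.9,7,0],[0,0,0,7.3,-0.9,8.7,0],[0,0,0,7.3,-0.9,9.2,0],[0,0,0,7.3,-0.9,9.6,0],[0,0,0,7.3,-0.9,9.9,0],[0,0,0,7.3,-0.9,10.1,0],[0,0,0,7.3,-0.9,10.2,0],[0,0,0,7.3,-0.9,10.2,0]]'
```

```text
time: 18.77
eef_pos: [0.5483, -0.057, 0.149]
tcp_rot: [0.997, 0.072, 0.001, 0.0]
force: [-0.0, 1.7, 5.4]
finger_gap: 0.0001
gripper_force: 2.8
```

```bash
python3 -m handwheel '[[0,0,0,0,0,0.15,0],[0,0,0,0,0,0.15,0]]'; python3 -m handwheel '[[0,0,0,0,0,-1,0],[0,0,0,0,0,-3,0],[0,0,0,-3,0.1,-3,0],[0,0,0,-5.1,0.1,-3,0],[0,0,0,-5.1,0.1,-2,0],[0,0,0,-5.1,0.1,-0.8,0],[0,0,0,-5.1,0.1,-0.4,0],[0,0,0,-5.1,0.1,-0.1,0],[0,0,0,-5.1,0.1,0.1,0],[0,0,0,-5.1,0.1,0.1,0]]'
```

```text
time: 19.02
eef_pos: [0.5484, -0.057, 0.1489]
tcp_rot: [0.997, 0.072, 0.002, 0.0]
force: [-3.3, 1.6, 12.6]
finger_gap: 0.0002
gripper_force: 6.4
time: 20.27
eef_pos: [0.4976, -0.0652, 0.1487]
tcp_rot: [0.997, 0.072, 0.0, 0.0]
force: [-13.6, 2.8, 23.2]
finger_gap: -0.0001
gripper_force: 11.9
```

```bash
python3 -m handwheel '[[0,0,0,0,0,-2,0],[0,0,0,0,0,-6,0],[0,0,0,0,0,-10,0],[0,0,0,0,0,-12,0],[0,0,0,0,0,-12,0]]'
python3 - <<'E'
from h import *
cv2.imwrite("pics/end.png",np.hstack([cv2.resize(get_image("wrist"),(400,300)),cv2.resize(get_image("side"),(400,300))]))
E
```

```text
time: 20.9
eef_pos: [0.4982, -0.0652, 0.2664]
tcp_rot: [0.997, 0.072, 0.001, 0.0]
force: [-0.5, -0.9, 0.1]
finger_gap: -0.0002
gripper_force: 0.0
```

View pics/end.png

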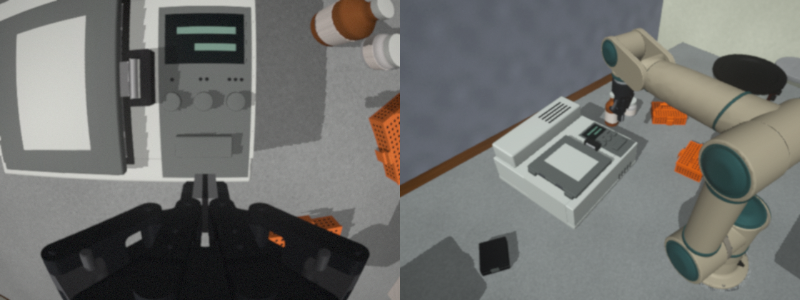

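The chamber lid is shut, all keys are up, and the jar, bottle and slide box are undisturbed. I'm handing in.

```bash
python3 -c "
from rig import *
print(close_job())"
```

```text
the job is handed in; nothing more can be done
None
```

The job is handed in after about 21 s of robot time: basket shut and standing in the chamber, chamber lid latched, key 2 and then start pressed fully down, nothing else touched; the verdict was not shown.

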